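# Hold the damper blade at half shut for its clamp screw

### The arm

A 6-joint arm with a two-finger parallel gripper is mounted at the origin on the work surface. World frame = base frame: x ahead of the robot, y to its left, z up, the work surface at z = 0. Lengths are in m, angles in rad, forces in N, time in s.
With the tool pointing down it reaches from about 0.35 to 0.925 m from the base axis. Payload 6.4 kg.
Tool frame: the origin (TCP) lies between the finger pads; the fingertips stand ahead of it and the grasp point (between the pads) lies 11 mm behind it (finger_overhang is the z of the fingertips in the tool frame, in m); z points along the fingers, y is the line along which they close (so a half turn about z gives the same grasp; the last joint's range is limited). The gripper opens to 94 mm and grips with 3 to 60 N. Pads are 16 mm wide; open, the fingers measure 119 mm over their backs; the gripper's body (75 mm by 177 mm) begins 78 mm behind the grasp point.
Start: joints at [-1.275, 0.245, 1.558, -0, 1.339, -0.174], TCP at [0.294, -0.58, 0.213] pointing down, gripper open.
Joint ranges: [-3.13, 3.13], [-1.02, 2.26], [0.13, 2.54], [-0.95, 4.09], [0.21, 2.88], [-2.74, 2.74]. Speed limits (rad/s): [2.57, 2.57, 3.14, 3.14, 3.14, 3.14].

### API

Orientations are given as a rotation vector (axis times angle).
In Python, from plant import * gives the robot as it stands. The module is installed in compiled form; this text tells all that it offers.
- The arm moves only by the shell command python3 -m jog 'ROWS'. ROWS is JSON, a list of rows, each an object of numbers: "grip": the opening, from 0 (shut) to 1 (fully open); "tx", "ty", "tz": the shift along the world's x, y, z in mm; "spin": the turn about the world's z in degrees. In form: [{"grip": .., "tx": .., "ty": .., "tz": .., "spin": ..}, ...]. A call has 1 to 8 rows; each row shifts and turns the commanded pose from where the row before left it; what a row does not reach is not made up. A row lasts 1/10 s, in which the tool goes at most 50 mm and 8.59 degrees, less where a joint would pass 70% of its speed; a pose out of reach is approached as far as the arm can. A call with a gripper value outside its range is refused whole. The fingers move at their own pace and stop on an object; the grip force is fixed at half the most. Time passes only in rows, so rows that do not move let the fingers close. It gives the time, the measured TCP pose, the force, the opening and the grip force at its end, in the units of the state.
- get_state(): the state, without advancing time (a new reading comes with each control period).
- camera(name): name is "side" or "top"; returns a dict with "pixels" (384x512x3 uint8, red, green, blue), "range_z" (384x512 float32, m along the optical axis (not along the pixel's ray), 0 where there is no reading), "mtx" (3x3 intrinsics, pixels), "cam_to_world" (4x4, takes a point from camera to world coordinates). Camera axes: x right, y down, z forward; pixel columns grow to the right and rows downward; lengths in m; the calibration is good to about 2 mm. A picture is of the moment at which its call begins.
- close_job(): hands the job in; it is judged then, once.
The state is a dict: "time_s": time; "joints": joint angles; "joint_vel": joint speeds; "effort": joint torques, N m; "tool_pos": TCP position; "tcp_rot": TCP orientation; "contact_force": force on the tool from outside, world axes, zero at the start; "moment": the same for the moment, N m; "grip_width": opening from 0.0 (shut) to 1.0 (fully open); "grasp_force": force on a finger pad.
Only numpy, scipy, OpenCV 4.12 (cv2) and the standard library are available. Lean on these libraries where they do the work, as an engineer would, in place of code of your own. Each camera call takes 0.05 s, during which the arm holds its last target. There are 200 camera calls.

### The job

Pick up the upright damper blade, turn it so that its notched edge is on the clamp-screw side of the slide damper, and lower it from above, without forcing it, into the slot on top of the damper until the tip of the clamp screw points into the notch. Keep it there, upright, held in the gripper so that someone could tighten the screw: the program finishes while still holding the blade, not letting it go and not pressing it hard against the damper. Leave the sleeve, the rosette and the carton where they are.

Things in the scene. Friction and masses are not known exactly. Their poses are not given: they have to be found in the camera images.
- blade: Loose galvanised damper blade, 0.3 kg, upright on the bench. Origin: middle of underside; x width, y thickness, z up. Plate 84 wide, 18 thick, 96 high (mm); on top a grip tab, also 18 thick: x -36 to 8, z 96 to 140. Notch in the edge x +42, 12 deep, z 66 to 84. Seen from above, the longer bare shoulder is on the notch side. Grip the tab across its thickness, fingers above z 96.
- notch (a point): Point in the middle of the notch's mouth, on the blade's edge plane: (42, 0, 75) mm in the blade's frame.
- damper: Fixed slide damper of galvanised sheet. Origin: middle of underside, on the bench; z up. Round duct stubs, 84 mm, reach y +-54. Slot in the top centred on the origin, long along x: 86 x 20 mm, 2 mm more than the blade each way; straight walls from z 100 down to 78, open duct below, lips flared 5 mm outward up to z 106. Clamp screw at the +x end.
- screw_tip (a point): Tip of the clamp screw (8 mm, brass, level along the damper's x, pointing to -x at the blade's edge): (49, 0, 120) mm in the damper's frame, 7 mm off a centred blade. Its bracket is 136 mm high, its head ends at x 90. With tip and notch level, the blade's underside is 45 mm above the bench.
- sleeve: Loose galvanised pipe sleeve, 82 mm diameter, 60 mm high, standing. Origin: centre of its underside. Leave alone.
- rosette: Loose white round pipe rosette, 140 mm diameter, 20 mm high. Origin: centre of its underside. Leave alone.
- carton: Small open cardboard carton 100 x 80 x 65 mm with two pipe pieces in it. Origin: centre of its underside. Leave alone.
Not all that is in view belongs to the job. There is more than one size of the blade; the job needs the larger.

How it is judged:
On the way:
1. the blade is held above the damper's slot, its notch on the clamp-screw side (z of blade in the frame of damper above 0.101 m and horizontal distance between blade and damper below 0.05 m and x of notch in the frame of damper above 0.015 m and contact force between the fingers and blade above 1 N), for 0.1 s.
At the end, for the whole second after the job is handed in: The blade is in the slot (centre within 5 mm, turned within 0.1 rad, tilt under 0.08 rad), its notch on the clamp-screw side and level with the screw tip within 5 mm, at rest, gripped by the fingers (over 1 N) and pressed against the damper with less than 12 N (z of notch in the frame of damper between 0.115 and 0.125 m and x of notch in the frame of damper above 0.038 m and horizontal distance between blade and damper below 0.005 m and angle between the x axis of blade and the x axis of damper, either way round below 0.1 rad and angle between blade's own z axis and vertical below 0.08 rad and contact force between the fingers and blade above 1 N and contact force between blade and damper below 12 N and linear speed of blade below 0.02 m/s); the arm keeps its last pose, push and grip.
It fails at once if the blade is forced against the damper (over 60 N) (contact force between blade and damper above 60 N).
It fails at once if the sleeve, rosette or carton is moved by more than 20 mm (distance of any of sleeve, rosette, carton from where it was at the start of the episode above 0.02 m).
It also fails if it takes over 48 s, if anything falls off the work surface, if the arm or the gripper's body presses on something with over 40 N, if the wrist force passes 120 N, or if a joint passes its speed limit or range.

## Working session

There is one attempt and no reset: what is moved stays moved. The work goes in short steps, Python scripts to look and compute and a shell command to move; the robot and the scene stay as the last step left them, time stands still between calls to the robot, and variables do not carry over. Pictures are saved under pics/ and viewed, at most 10 in all, crops included, and the job is handed in when it is done.

```bash
mkdir -p pics; cat > h.py <<'E'
from plant import *
import numpy as np, cv2
def grab(n,save=None):
    c=camera(n)
    if save: cv2.imwrite('pics/'+save,c['pixels'][:,:,::-1])
    return c
def cloud(c):
    z=c['range_z'];v,u=np.indices(z.shape);K=c['mtx']
    p=np.stack([(u-K[0,2])/K[0,0]*z,(v-K[1,2])/K[1,1]*z,z,np.ones_like(z)],-1)
    w=(p@c['cam_to_world'].T)[...,:3]; w[z==0]=np.nan
    return w
E
python3 - <<'E'
from h import *
s=get_state();print(s)
for n in('top','side'):
    c=grab(n,n+'0.png');np.savez(n+'0.npz',**c);print(n,c['mtx'].round(1).tolist(),c['cam_to_world'].round(3).tolist())
E
```

```text
{'time_s': 0.0, 'joints': array([-1.27510151e+00,  2.45789938e-01,  1.55899564e+00, -1.56798904e-05,
        1.33868357e+00, -1.74101108e-01]), 'joint_vel': array([ 0.00031029,  0.00069205,  0.00121035,  0.00046529,  0.00122309,
       -0.00014816]), 'effort': array([ 7.84380736e-04, -4.15838885e+01, -3.14604199e+01,  6.85719028e-02,
        3.32429912e-02, -1.26119880e-04]), 'tool_pos': array([ 0.29408775, -0.57901789,  0.21237066]), 'tcp_rot': array([-3.05349652e+00, -7.30755861e-01,  2.02892351e-04]), 'contact_force': array([-0.63760941,  0.26450559,  0.46472735]), 'moment': array([0.01835148, 0.05311069, 0.02275809]), 'grasp_force': 0.0, 'grip_width': 0.9992609285260184}
top [[350.1, 0.0, 254.2], [0.0, 350.1, 188.8], [0.0, 0.0, 1.0]] [[0.017, -0.999, 0.045, 0.511], [-1.0, -0.016, 0.022, 0.006], [-0.021, -0.046, -0.999, 1.009], [0.0, 0.0, 0.0, 1.0]]
side [[414.2, 0.0, 255.3], [0.0, 414.2, 189.8], [0.0, 0.0, 1.0]] [[-0.769, -0.476, 0.427, 0.183], [-0.639, 0.582, -0.503, 0.506], [-0.009, -0.659, -0.752, 0.793], [0.0, 0.0, 0.0, 1.0]]
```

View pics/top0.png

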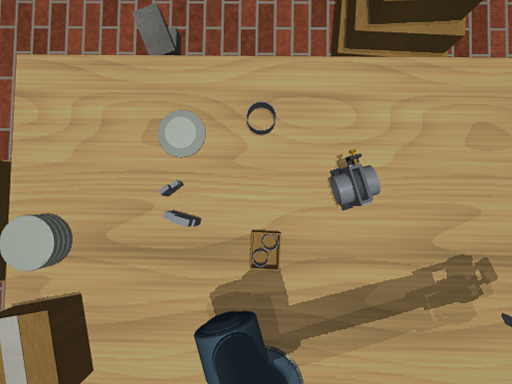

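View pics/side0.png

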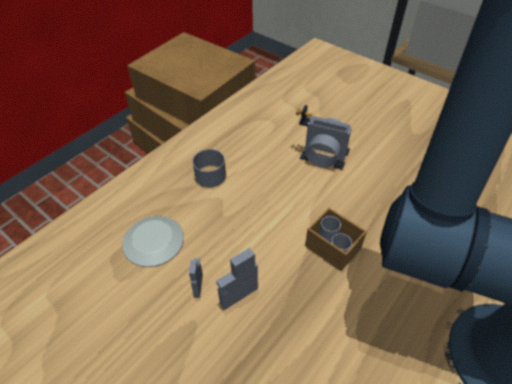

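Blade candidates in the top view are the small plate at (172,187) and the larger one at (182,218). In the side view they are at (195,278) and (238,280), so the larger is the one I want. The damper is at (355,183). There are two brass items at its far end, at (352,153) and (340,160), and I need to work out which is the clamp screw.

```bash
python3 - <<'E'
from h import *
T=dict(np.load('top0.npz'));S=dict(np.load('side0.npz'))
def crop(c,u0,v0,u1,v1,f): return cv2.resize(c['pixels'][v0:v1,u0:u1,::-1],(400,300),interpolation=cv2.INTER_CUBIC)
a=np.vstack([np.hstack([crop(T,150,165,222,219+15,1),crop(T,320,140,392,209,1)]),np.hstack([crop(S,180,240,270,310,1),crop(S,285,95,365,175,1)])])
cv2.imwrite('pics/crop.png',a)
for n,c,boxes in(('top',T,[('small',158,177,190,200),('big',158,203,206,232),('damper',325,145,388,213)]),('side',S,[('small',185,255,208,300),('big',212,245,262,310),('damper',290,100,355,172)])):
    w=cloud(c)
    for nm,u0,v0,u1,v1 in boxes:
        p=w[v0:v1,u0:u1].reshape(-1,3);p=p[np.isfinite(p[:,2])&(p[:,2]>.012)]
        print(n,nm,len(p),'zmax',p[:,2].max().round(3),'hist',np.histogram(p[:,2],np.arange(0,.16,.01))[0])
        for lo,hi in((.085,.105),(.105,.125),(.125,.15)):
            q=p[(p[:,2]>lo)&(p[:,2]<hi)]
            if len(q)>6:
                (cx,cy),(a_,b_),an=cv2.minAreaRect((q[:,:2]*1000).astype(np.float32));print('  ',lo,len(q),'c',round(cx,1),round(cy,1),'size',round(a_,1),round(b_,1),'ang',round(an,1),'zmed',np.median(q[:,2]).round(4))
E
```

```text
top small 208 zmax 0.097 hist [ 0 15 14 15 19 14 52 13 10 56  0  0  0  0  0]
   0.085 61 c 548.9 265.0 size 12.4 29.4 ang 38.6 zmed 0.0935
top big 379 zmax 0.144 hist [ 0 11 11 16 15 12 14 16 13 97  9 13 11 62 79]
   0.085 110 c 472.6 221.1 size 83.7 18.2 ang 75.3 zmed 0.0964
   0.105 20 c 474.2 200.1 size 40.8 14.5 ang 51.8 zmed 0.1168
   0.125 147 c 468.9 207.9 size 44.5 18.2 ang 73.5 zmed 0.1402
top damper 1587 zmax 0.141 hist [  0  62  41  16  24  55 121 291 462  92 316   8  52  46   1]
   0.085 386 c 580.1 -243.2 size 120.6 101.9 ang 57.5 zmed 0.0993
   0.105 171 c 589.2 -241.6 size 139.1 34.4 ang 18.2 zmed 0.107
   0.125 77 c 639.4 -224.6 size 28.6 32.7 ang 69.4 zmed 0.1339
side small 376 zmax 0.096 hist [ 0 25 33 38 32 35 62 29 29 93  0  0  0  0  0]
   0.085 110 c 547.7 267.3 size 12.3 30.5 ang 38.4 zmed 0.094
side big 1504 zmax 0.143 hist [  0  74  93  95 100  96 132  80 105 251  67  73  64 137 137]
   0.085 337 c 471.4 223.8 size 84.8 19.4 ang 73.3 zmed 0.096
   0.105 134 c 461.4 214.4 size 47.1 16.2 ang 54.9 zmed 0.1152
   0.125 309 c 467.8 210.2 size 44.7 20.0 ang 75.9 zmed 0.1398
side damper 1638 zmax 0.14 hist [  0  97  74  46  49  65 103 176 343 288 280  25  58  34   0]
   0.085 598 c 575.2 -244.6 size 96.8 121.0 ang 80.2 zmed 0.0968
   0.105 154 c 588.3 -240.1 size 138.8 35.8 ang 17.1 zmed 0.1077
   0.125 60 c 638.7 -223.3 size 31.6 29.2 ang 62.4 zmed 0.1333
```

View pics/crop.png

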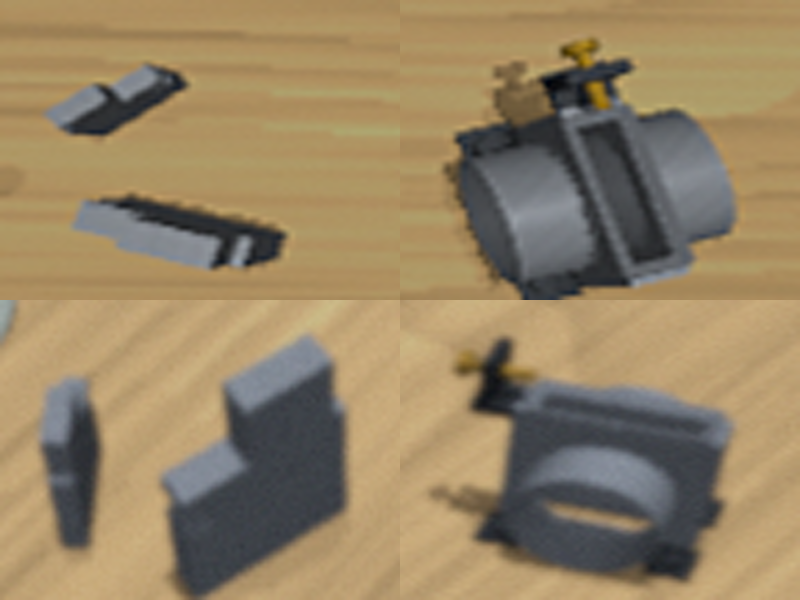

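The crop shows the screw is the gold item, with its tip near (353,160) at the far end of the slot. The brown item next to it is its shadow. The target blade is the large one, with its longer shoulder at its left end (about (170,215) in the top view).

```bash
python3 - <<'E'
from h import *
import plant
print([n for n in dir(plant) if not n.startswith('_')], getattr(plant,'finger_overhang',None))
def rect(q):
    (cx,cy),(a,b),an=cv2.minAreaRect((q[:,:2]*1000).astype(np.float32))
    if a<b: a,b,an=b,a,an+90
    return np.round([cx,cy,a,b,(an+90)%180-90],1)
for n,bb,db in(('top',(158,203,206,232),(325,145,388,213)),('side',(212,245,262,310),(290,100,355,172))):
    w=cloud(dict(np.load(n+'0.npz')))
    f=lambda b:(lambda p:p[np.isfinite(p[:,2])])(w[b[1]:b[3],b[0]:b[2]].reshape(-1,3))
    p=f(bb);tab=p[(p[:,2]>.136)];sh=p[(p[:,2]>.0925)&(p[:,2]<.0995)]
    print(n,'tab',rect(tab),'shoulder+tab',rect(np.vstack([tab,sh])),'sh',rect(sh))
    p=f(db)
    for lo,hi in((.101,.112),(.103,.112),(.105,.112)):
        q=p[(p[:,2]>lo)&(p[:,2]<hi)]
        d=(q[:,:2]-[.577,-.2435]);a=np.radians(17.5);X=d@[np.cos(a),np.sin(a)]*1e3;Y=d@[-np.sin(a),np.cos(a)]*1e3
        k=(abs(Y)<25)&(X<54)&(X>-60)
        print(' rim',lo,k.sum(),rect(q[k]),'X',np.percentile(X[k],[0,2,98,100]).round(1),'Y',np.percentile(Y[k],[0,2,98,100]).round(1), np.histogram(Y[k],range(-24,26,4))[0])
    q=p[p[:,2]>.128];print(' bracket',q.mean(0).round(4),rect(q))
E
```

```text
['Unreachable', 'camera', 'close_job', 'finger_overhang', 'get_state'] 0.008
top tab [468.8 208.   44.4  18.2  73.5] shoulder+tab [472.3 221.2  83.7  18.3  74.8] sh [472.6 221.1  83.7  18.2  75.3]
 rim 0.101 261 [ 574.4 -246.9  112.7   34.8   17.4] X [-59.8 -57.7  48.6  52.9] Y [-19.9 -19.   14.1  14.9] [ 0 57 71 11  7 11 13 13 44 34  0  0]
 rim 0.103 196 [ 575.3 -246.7  110.5   34.8   17.4] X [-57.8 -56.5  42.3  52.6] Y [-19.9 -19.2  14.4  14.9] [ 0 55 42  7  5  9  7  5 32 34  0  0]
 rim 0.105 141 [ 570.4 -247.7   99.5   34.4   18.2] X [-57.3 -56.5  41.5  42.2] Y [-19.7 -19.2  14.7  14.9] [ 0 47 20  5  3  8  5  3 18 32  0  0]
 bracket [ 0.6388 -0.2244  0.135 ] [ 640.7 -226.1   27.4   27.2   80.3]
side tab [467.8 210.2  44.7  20.   75.9] shoulder+tab [471.5 223.5  84.2  20.1  74.5] sh [471.6 223.5  84.3  19.4  73.9]
 rim 0.101 207 [ 574.9 -244.6  110.6   37.2   18.3] X [-57.6 -56.8  45.4  52.7] Y [-19.5 -18.   16.5  18.1] [ 0 23 60 38  8  5  9  6  3 45 10  0]
 rim 0.103 145 [ 571.1 -245.8  102.6   37.2   18.3] X [-57.6 -56.9  41.4  44.9] Y [-19.5 -18.   17.4  18.1] [ 0 18 44 22  7  3  7  4  2 29  9  0]
 rim 0.105 90 [ 569.4 -245.9   99.3   35.8   17.1] X [-57.6 -57.1  41.4  41.6] Y [-18.1 -17.8  17.4  17.8] [ 0 10 28  8  3  2  4  3  1 23  8  0]
 bracket [ 0.6369 -0.221   0.1341] [ 637.2 -221.5   26.9   26.   -42.2]
```

```bash
python3 -m jog '[{"grip":1,"tx":9,"ty":40,"tz":0,"spin":3},{"grip":1,"tx":9,"ty":40,"tz":0,"spin":3},{"grip":1,"tx":9,"ty":40,"tz":0,"spin":3},{"grip":1,"tx":9,"ty":40,"tz":0,"spin":3},{"grip":1,"tx":9,"ty":40,"tz":0,"spin":3},{"grip":1,"tx":9,"ty":40,"tz":0,"spin":3},{"grip":1,"tx":9,"ty":40,"tz":0,"spin":3},{"grip":1,"tx":9,"ty":40,"tz":0,"spin":3}]'; python3 -m jog '[{"grip":1,"tx":9,"ty":40,"tz":0,"spin":3},{"grip":1,"tx":9,"ty":40,"tz":0,"spin":3},{"grip":1,"tx":9,"ty":40,"tz":0,"spin":3},{"grip":1,"tx":9,"ty":40,"tz":0,"spin":3},{"grip":1,"tx":9,"ty":40,"tz":0,"spin":3},{"grip":1,"tx":9,"ty":40,"tz":0,"spin":3},{"grip":1,"tx":9,"ty":40,"tz":0,"spin":3},{"grip":1,"tx":9,"ty":40,"tz":0,"spin":3}]'; python3 -m jog '[{"grip":1,"tx":9,"ty":40,"tz":0,"spin":0},{"grip":1,"tx":9,"ty":40,"tz":0,"spin":0},{"grip":1,"tx":9,"ty":40,"tz":0,"spin":0},{"grip":1,"tx":4,"ty":32,"tz":0,"spin":0},{"grip":1,"tx":0,"ty":0,"tz":0,"spin":0}]'
```

```text
time_s: 0.9
tool_pos: [0.3661, -0.2578, 0.2131]
tcp_rot: [-2.835, -1.353, 0.0]
contact_force: [0.8, -0.8, -0.1]
grip_width: 1.002
grasp_force: 0.0
time_s: 1.7
tool_pos: [0.4381, 0.0622, 0.2133]
tcp_rot: [2.491, 1.914, -0.0]
contact_force: [0.4, -0.0, 0.4]
grip_width: 1.003
grasp_force: 0.0
time_s: 2.2
tool_pos: [0.4689, 0.2152, 0.2129]
tcp_rot: [-2.489, -1.916, 0.001]
contact_force: [0.1, -1.1, 0.2]
grip_width: 1.001
grasp_force: 0.0
```

```bash
python3 -m jog '[{"grip":1,"tx":0,"ty":-2,"tz":-30,"spin":-0.3},{"grip":1,"tx":0,"ty":0,"tz":-30,"spin":0},{"grip":1,"tx":0,"ty":0,"tz":-25,"spin":0},{"grip":1,"tx":0,"ty":0,"tz":-20,"spin":0},{"grip":0.5,"tx":0,"ty":0,"tz":0,"spin":0},{"grip":0.35,"tx":0,"ty":0,"tz":0,"spin":0},{"grip":0.28,"tx":0,"ty":0,"tz":0,"spin":0},{"grip":0.25,"tx":0,"ty":0,"tz":0,"spin":0}]'; python3 -m jog '[{"grip":0.22,"tx":0,"ty":0,"tz":0,"spin":0},{"grip":0.2,"tx":0,"ty":0,"tz":0,"spin":0},{"grip":0.1,"tx":0,"ty":0,"tz":0,"spin":0},{"grip":0,"tx":0,"ty":0,"tz":0,"spin":0},{"grip":0,"tx":0,"ty":0,"tz":0,"spin":0}]'
```

```text
time_s: 3.0
tool_pos: [0.4703, 0.2105, 0.1099]
tcp_rot: [2.498, 1.903, 0.004]
contact_force: [0.6, -0.5, 0.6]
grip_width: 0.695
grasp_force: 0.0
time_s: 3.5
tool_pos: [0.4692, 0.2104, 0.1084]
tcp_rot: [-2.499, -1.904, 0.0]
contact_force: [-0.3, 0.2, 0.9]
grip_width: 0.272
grasp_force: 0.0
```

```bash
python3 -m jog '[{"grip":0},{"grip":0},{"grip":0},{"grip":0},{"grip":0}]' ; python3 -m jog '[{"grip":0,"tz":5},{"grip":0,"tz":15},{"grip":0,"tz":30},{"grip":0,"tz":40},{"grip":0,"tz":20},{"grip":0,"tz":0}]'
```

```text
schema error: expected keys grip, tx, ty, tz, spin
schema error: expected keys grip, tx, ty, tz, spin
```

```bash
python3 -m jog '[{"grip":0,"tx":0,"ty":0,"tz":0,"spin":0},{"grip":0,"tx":0,"ty":0,"tz":0,"spin":0},{"grip":0,"tx":0,"ty":0,"tz":0,"spin":0},{"grip":0,"tx":0,"ty":0,"tz":0,"spin":0}]'
```

```text
time_s: 3.9
tool_pos: [0.4691, 0.2104, 0.1084]
tcp_rot: [-2.499, -1.904, 0.0]
contact_force: [-0.3, 0.6, -0.1]
grip_width: 0.186
grasp_force: 30.0
```

```bash
python3 -m jog '[{"grip":0,"tx":0,"ty":0,"tz":10,"spin":0},{"grip":0,"tx":0,"ty":0,"tz":25,"spin":0},{"grip":0,"tx":0,"ty":0,"tz":35,"spin":0},{"grip":0,"tx":0,"ty":0,"tz":35,"spin":0},{"grip":0,"tx":0,"ty":0,"tz":35,"spin":0},{"grip":0,"tx":0,"ty":0,"tz":25,"spin":0},{"grip":0,"tx":0,"ty":0,"tz":10,"spin":0},{"grip":0,"tx":0,"ty":0,"tz":0,"spin":0}]'; python3 -m jog '[{"grip":0,"tx":4,"ty":-20,"tz":0,"spin":-3},{"grip":0,"tx":6,"ty":-30,"tz":0,"spin":-4},{"grip":0,"tx":6,"ty":-30,"tz":0,"spin":-4},{"grip":0,"tx":6,"ty":-30,"tz":0,"spin":-4},{"grip":0,"tx":6,"ty":-30,"tz":0,"spin":-4},{"grip":0,"tx":6,"ty":-30,"tz":0,"spin":-4},{"grip":0,"tx":6,"ty":-30,"tz":0,"spin":-4},{"grip":0,"tx":6,"ty":-30,"tz":0,"spin":-4}]'; python3 -m jog '[{"grip":0,"tx":6,"ty":-30,"tz":0,"spin":-4},{"grip":0,"tx":6,"ty":-30,"tz":0,"spin":-4},{"grip":0,"tx":6,"ty":-30,"tz":0,"spin":-4},{"grip":0,"tx":6,"ty":-30,"tz":0,"spin":-4},{"grip":0,"tx":6,"ty":-30,"tz":0,"spin":-4},{"grip":0,"tx":6,"ty":-30,"tz":0,"spin":-4},{"grip":0,"tx":5,"ty":-20,"tz":0,"spin":-2},{"grip":0,"tx":0,"ty":0,"tz":0,"spin":0}]'
```

```text
time_s: 4.7
tool_pos: [0.4698, 0.2105, 0.2849]
tcp_rot: [2.498, 1.903, 0.004]
contact_force: [-0.5, -0.1, -2.8]
grip_width: 0.189
grasp_force: 30.0
time_s: 5.5
tool_pos: [0.5143, -0.0206, 0.2808]
tcp_rot: [-2.916, -1.162, 0.005]
contact_force: [-0.3, 0.5, -3.0]
grip_width: 0.189
grasp_force: 30.0
time_s: 6.3
tool_pos: [0.5558, -0.2212, 0.2813]
tcp_rot: [-3.103, -0.477, 0.004]
contact_force: [-0.5, 0.6, -3.1]
grip_width: 0.192
grasp_force: 30.0
```

```bash
python3 -m jog '[{"grip":0,"tx":1,"ty":-10,"tz":0,"spin":0},{"grip":0,"tx":1,"ty":-12,"tz":0,"spin":0},{"grip":0,"tx":0,"ty":-7,"tz":0,"spin":0},{"grip":0,"tx":0,"ty":0,"tz":0,"spin":0},{"grip":0,"tx":0,"ty":0,"tz":0,"spin":0}]'; python3 - <<'E'
from h import *
print(get_state()['tool_pos'])
for n in('top','side'):
    c=grab(n,n+'1.png');np.savez(n+'1.npz',**c)
    w=cloud(c);p=w.reshape(-1,3);k=np.isfinite(p[:,2])&(abs(p[:,0]-.57)<.1)&(abs(p[:,1]+.246)<.1)
    q=p[k];print(n,np.histogram(q[:,2],np.arange(0,.36,.01))[0])
E
python3 - <<'E'
import cv2,numpy as np
a=cv2.imread('pics/top1.png')[120:240,290:420];b=cv2.imread('pics/side1.png')[40:180,270:390]
cv2.imwrite('pics/c1.png',np.hstack([cv2.resize(a,(400,400),interpolation=3),cv2.resize(b,(400,400),interpolation=3)]))
E
```

```text
time_s: 6.8
tool_pos: [0.5582, -0.2484, 0.2835]
tcp_rot: [-3.104, -0.481, -0.0]
contact_force: [-1.1, -0.4, -2.5]
grip_width: 0.188
grasp_force: 30.0
[ 0.5582447  -0.24837253  0.28353711]
top [1918   77   33   19   20   40   86  166  277   59  170   10   53   42
    2    0    0    4   11   12   15   12   13   16   21   10   19  119
    0    0    0    0    0    0    0]
side [1916  155   65   51   43   68   96  190  332  290  284   20   55   37
    0    0    0   51  124  128  127  134  139  134  151  124  148  155
   74   90   84  124   48   38    5]
```

View pics/c1.png

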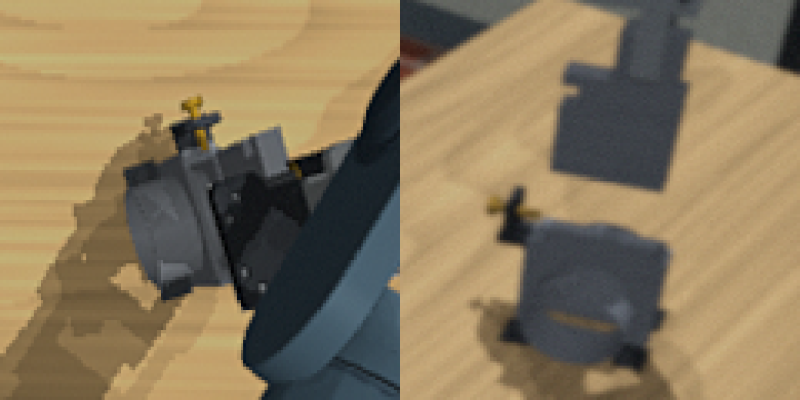

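The left panel (top view) shows the blade over the damper. The right panel (side view) shows it upright, with the notch at about (570,90) on the screw side. Next I'll measure how far it is offset from the slot.

```bash
cat >> h.py <<'E'
def meas(zb,n='side',c=None):
    "blade in damper frame (570,-246.5,17.6deg); zb=underside height; face plane fit + X extents"
    c=c or grab(n);p=cloud(c).reshape(-1,3);a=np.radians(17.6)
    d=p[:,:2]-[.570,-.2465];X=d@[np.cos(a),np.sin(a)]*1e3;Y=d@[-np.sin(a),np.cos(a)]*1e3;Z=p[:,2]*1e3
    k=(abs(X)<60)&(abs(Y)<22)&(Z>max(zb+4,112))&(Z<zb+92)
    k&=(X<46)|(Z>145)
    X,Y,Z=X[k],Y[k],Z[k]
    f=abs(Y-np.percentile(Y,70))<6
    for _ in range(4):
        A=np.c_[np.ones(f.sum()),X[f],Z[f]-Z.mean()];s=np.linalg.lstsq(A,Y[f],rcond=None)[0]
        r=Y-np.c_[np.ones(len(X)),X,Z-Z.mean()]@s;f=abs(r)<2
    print(n,f.sum(),'face Y at X=0: %.1f slopeX %.3f slopeZ %.3f zmean %.0f'%(*s,Z.mean()))
    for lo in range(int(zb)+8,int(zb)+90,10):
        m=f&(Z>lo)&(Z<lo+10)
        if m.sum()>5: print('  z%d X %.1f..%.1f'%(lo,X[m].min(),X[m].max()),end='')
    print()
E
python3 - <<'E'
from h import *
meas(175,'side',dict(np.load('side1.npz')))
w=cloud(dict(np.load('top1.npz'))).reshape(-1,3)
a=np.radians(17.6)
for zl,zh in((.264,.280),):
    p=w[np.isfinite(w[:,2])&(w[:,2]>zl)&(w[:,2]<zh)&(abs(w[:,0]-.57)<.1)&(abs(w[:,1]+.246)<.1)]
    d=p[:,:2]-[.570,-.2465];X=d@[np.cos(a),np.sin(a)]*1e3;Y=d@[-np.sin(a),np.cos(a)]*1e3
    print('top shoulder',len(X),np.percentile(X,[0,3,97,100]).round(1),np.percentile(Y,[0,3,97,100]).round(1),np.median(p[:,2]))
E
```

```text
side 943 face Y at X=0: 9.5 slopeX -0.001 slopeZ 0.002 zmean 224
  z183 X -39.5..43.8  z193 X -39.6..43.2  z203 X -39.3..44.4  z213 X -39.0..44.5  z223 X -37.6..43.9  z233 X -39.4..44.6  z243 X -39.1..31.3  z253 X -39.7..44.3  z263 X -38.4..42.7
top shoulder 131 [15.9 16.9 43.3 44. ] [-9.5 -8.9  8.7  9.5] 0.2722135078506893
```

```bash
python3 -m jog '[{"grip":0,"tx":-2.3,"ty":-0.7,"tz":-15,"spin":0},{"grip":0,"tx":0,"ty":0,"tz":-20,"spin":0},{"grip":0,"tx":0,"ty":0,"tz":-17,"spin":0},{"grip":0,"tx":0,"ty":0,"tz":-8,"spin":0},{"grip":0,"tx":0,"ty":0,"tz":0,"spin":0},{"grip":0,"tx":0,"ty":0,"tz":0,"spin":0},{"grip":0,"tx":0,"ty":0,"tz":0,"spin":0}]'; python3 - <<'E'
from h import *
zb=get_state()['tool_pos'][2]*1e3-108.4; print('zb',zb)
a=np.radians(17.6)
def fr(p):
    d=p[:,:2]-[.570,-.2465];return d@[np.cos(a),np.sin(a)]*1e3,d@[-np.sin(a),np.cos(a)]*1e3,p[:,2]*1e3
for n in('side','top'):
    c=grab(n,n+'2.png');np.savez(n+'2.npz',**c)
    if n=='side': meas(zb,n,c)
    X,Y,Z=fr(cloud(c).reshape(-1,3))
    k=(abs(Z-zb-96)<5)&(abs(X)<60)&(abs(Y)<16)&(X>5);print(n,'shoulder',k.sum(),np.percentile(X[k],[0,3,97,100]).round(1),np.percentile(Y[k],[0,3,97,100]).round(1),np.median(Z[k]))
    for t,m in(('now',n+'2'),('start',n+'0')):
        X,Y,Z=fr(cloud(dict(np.load(m+'.npz'))).reshape(-1,3))
        for lo in(102,104):
            k=(Z>lo)&(Z<112)&(abs(X)<62)&(abs(Y)<25)
            for x0 in(-40,-20,0,20):
                j=k&(X>x0)&(X<x0+20)
                if j.sum()>4: print('  %s z>%d X%d Y %.1f..%.1f'%(t,lo,x0,Y[j].min(),Y[j].max()),end='')
            j=k&(abs(Y)<12);print(' endX',X[j&(X<0)].min().round(1) if (j&(X<0)).any() else None, np.sort(X[j&(X>0)])[-6:].round(1))
E
```

```text
time_s: 7.6
tool_pos: [0.5565, -0.2497, 0.2247]
tcp_rot: [3.103, 0.481, 0.002]
contact_force: [0.3, 0.8, -3.0]
grip_width: 0.189
grasp_force: 30.0
zb 116.26547990524861
side 808 face Y at X=0: 8.6 slopeX -0.000 slopeZ 0.003 zmean 165
  z124 X -41.6..42.0  z134 X -41.7..42.4  z144 X -41.1..41.1  z154 X -41.3..42.1  z164 X -40.2..39.9  z174 X -41.4..40.8  z184 X -41.7..30.3  z194 X -41.0..41.0  z204 X -41.4..41.5
side shoulder 93 [ 5.4  7.9 41.2 41.9] [-11.6  -9.3  10.4  12.4] 212.34945890142853
  now z>102 X-40 Y 13.2..16.2  now z>102 X-20 Y -7.6..17.8  now z>102 X0 Y 13.7..15.3  now z>102 X20 Y 13.9..18.6 endX -54.6 [48.4 48.7 49.5 50.  57.6 61.2]
  now z>104 X-40 Y 13.8..16.2  now z>104 X-20 Y 14.6..17.8  now z>104 X20 Y 14.4..18.6 endX -50.0 [47.2 47.4 48.3 48.4 48.7 49.5]
  start z>102 X-40 Y -18.7..18.5  start z>102 X-20 Y -17.1..18.9  start z>102 X0 Y -17.3..18.5  start z>102 X20 Y -18.0..18.0 endX -53.5 [48.2 48.2 49.  49.1 49.2 52.5]
  start z>104 X-40 Y -18.7..18.5  start z>104 X-20 Y -17.1..17.0  start z>104 X0 Y -17.3..18.5  start z>104 X20 Y -18.0..18.0 endX -50.0 [47.2 48.2 48.2 49.  49.1 49.2]
top shoulder 106 [13.6 15.  41.5 42.2] [-10.9  -9.6   7.9   8.2] 213.19050192858109
  now z>102 X20 Y 9.8..14.7 endX None [52.2 52.9 56.5 59.6 60.2 61.4]
  now z>104 X20 Y 11.7..14.7 endX None [48.4 48.9 49.1 49.3 49.7 49.9]
  start z>102 X-40 Y -18.9..14.7  start z>102 X-20 Y -19.1..15.7  start z>102 X0 Y -18.5..15.4  start z>102 X20 Y -17.2..14.6 endX -55.0 [51.5 54.7 55.4 57.5 58.7 60.2]
  start z>104 X-40 Y -18.9..14.7  start z>104 X-20 Y -19.1..15.7  start z>104 X0 Y -18.5..15.4  start z>104 X20 Y -17.2..14.6 endX -49.7 [48.9 49.1 49.4 49.6 49.8 50.4]
```

```bash
python3 -m jog '[{"grip":0,"tx":0,"ty":0,"tz":-6,"spin":0},{"grip":0,"tx":0,"ty":0,"tz":-5,"spin":0},{"grip":0,"tx":0,"ty":0,"tz":-2,"spin":0},{"grip":0,"tx":0,"ty":0,"tz":0,"spin":0}]';python3 -m jog '[{"grip":0,"tx":0,"ty":0,"tz":-1,"spin":0},{"grip":0,"tx":0,"ty":0,"tz":-1,"spin":0},{"grip":0,"tx":0,"ty":0,"tz":0,"spin":0}]'
```

```text
time_s: 8.1
tool_pos: [0.5556, -0.2491, 0.2096]
tcp_rot: [-3.104, -0.481, 0.002]
contact_force: [-0.4, -0.6, -3.1]
grip_width: 0.192
grasp_force: 30.0
time_s: 8.4
tool_pos: [0.556, -0.2493, 0.2084]
tcp_rot: [-3.105, -0.481, 0.0]
contact_force: [0.6, -0.1, -2.2]
grip_width: 0.188
grasp_force: 30.0
```

```bash
python3 -m jog '[{"grip":0,"tx":0,"ty":0,"tz":-1,"spin":0},{"grip":0,"tx":0,"ty":0,"tz":-1,"spin":0},{"grip":0,"tx":0,"ty":0,"tz":0,"spin":0}]'
```

```text
time_s: 8.7
tool_pos: [0.5559, -0.2492, 0.2063]
tcp_rot: [-3.104, -0.481, 0.0]
contact_force: [-0.2, 0.3, -2.6]
grip_width: 0.192
grasp_force: 30.0
```

Underside is at about 98 mm, below the flare, with no contact so far. Continuing down in small steps.

```bash
python3 -m jog '[{"grip":0,"tx":0,"ty":0,"tz":-1,"spin":0},{"grip":0,"tx":0,"ty":0,"tz":-1,"spin":0},{"grip":0,"tx":0,"ty":0,"tz":0,"spin":0}]'
```

```text
time_s: 9.0
tool_pos: [0.5559, -0.2492, 0.2042]
tcp_rot: [-3.104, -0.481, 0.0]
contact_force: [0.3, -0.1, -2.4]
grip_width: 0.188
grasp_force: 30.0
```

```bash
python3 -m jog '[{"grip":0,"tx":0,"ty":0,"tz":-2,"spin":0},{"grip":0,"tx":0,"ty":0,"tz":-2,"spin":0},{"grip":0,"tx":0,"ty":0,"tz":0,"spin":0}]'
```

```text
time_s: 9.3
tool_pos: [0.5557, -0.2491, 0.1999]
tcp_rot: [-3.104, -0.481, 0.001]
contact_force: [-1.1, -0.1, -2.5]
grip_width: 0.191
grasp_force: 30.0
```

```bash
python3 -m jog '[{"grip":0,"tx":0,"ty":0,"tz":-2,"spin":0},{"grip":0,"tx":0,"ty":0,"tz":-2,"spin":0},{"grip":0,"tx":0,"ty":0,"tz":-2,"spin":0},{"grip":0,"tx":0,"ty":0,"tz":-2,"spin":0},{"grip":0,"tx":0,"ty":0,"tz":0,"spin":0}]'
```

```text
time_s: 9.8
tool_pos: [0.5557, -0.2492, 0.192]
tcp_rot: [-3.104, -0.481, 0.001]
contact_force: [0.1, -0.2, -3.0]
grip_width: 0.187
grasp_force: 30.0
```

```bash
python3 -m jog '[{"grip":0,"tx":0,"ty":0,"tz":-2,"spin":0},{"grip":0,"tx":0,"ty":0,"tz":-2,"spin":0},{"grip":0,"tx":0,"ty":0,"tz":-2,"spin":0},{"grip":0,"tx":0,"ty":0,"tz":-2,"spin":0},{"grip":0,"tx":0,"ty":0,"tz":0,"spin":0}]'
```

```text
time_s: 10.3
tool_pos: [0.5558, -0.2492, 0.184]
tcp_rot: [-3.104, -0.481, 0.001]
contact_force: [-0.5, -0.5, -2.7]
grip_width: 0.192
grasp_force: 30.0
```

```bash
python3 -m jog '[{"grip":0,"tx":0,"ty":0,"tz":-2,"spin":0},{"grip":0,"tx":0,"ty":0,"tz":-2,"spin":0},{"grip":0,"tx":0,"ty":0,"tz":-2,"spin":0},{"grip":0,"tx":0,"ty":0,"tz":-2,"spin":0},{"grip":0,"tx":0,"ty":0,"tz":-2,"spin":0},{"grip":0,"tx":0,"ty":0,"tz":0,"spin":0}]'
```

```text
time_s: 10.9
tool_pos: [0.5558, -0.2491, 0.174]
tcp_rot: [-3.104, -0.481, 0.001]
contact_force: [0.2, -0.8, -3.3]
grip_width: 0.191
grasp_force: 30.0
```

Still free of contact, with 20.6 mm to go.

```bash
python3 -m jog '[{"grip":0,"tx":0,"ty":0,"tz":-2,"spin":0},{"grip":0,"tx":0,"ty":0,"tz":-2,"spin":0},{"grip":0,"tx":0,"ty":0,"tz":-2,"spin":0},{"grip":0,"tx":0,"ty":0,"tz":-2,"spin":0},{"grip":0,"tx":0,"ty":0,"tz":-2,"spin":0},{"grip":0,"tx":0,"ty":0,"tz":0,"spin":0}]'
```

```text
time_s: 11.5
tool_pos: [0.5558, -0.2492, 0.164]
tcp_rot: [-3.104, -0.481, 0.001]
contact_force: [0.2, 0.1, -1.9]
grip_width: 0.191
grasp_force: 30.0
```

```bash
python3 -m jog '[{"grip":0,"tx":0,"ty":0,"tz":-3,"spin":0},{"grip":0,"tx":0,"ty":0,"tz":-3,"spin":0},{"grip":0,"tx":0,"ty":0,"tz":-3,"spin":0},{"grip":0,"tx":0,"ty":0,"tz":-1.5,"spin":0},{"grip":0,"tx":0,"ty":0,"tz":0,"spin":0},{"grip":0,"tx":0,"ty":0,"tz":0,"spin":0},{"grip":0,"tx":0,"ty":0,"tz":0,"spin":0}]'; python3 - <<'E'
from h import *
c=grab('side');a=c['pixels'][60:180,270:390,::-1];b=grab('top')['pixels'][120:240,290:420,::-1]
cv2.imwrite('pics/c3.png',np.hstack([cv2.resize(b,(400,400),interpolation=3),cv2.resize(a,(400,400),interpolation=3)]))
w=cloud(c).reshape(-1,3);a=np.radians(17.6);d=w[:,:2]-[.57,-.2465];X=d@[np.cos(a),np.sin(a)]*1e3;Y=d@[-np.sin(a),np.cos(a)]*1e3;Z=w[:,2]*1e3
k=(abs(Y)<8)&(X>15)&(X<40)&(Z>125)&(Z<160);print('shoulder top z (want 141)',np.percentile(Z[k],[5,50,95]))
k=(abs(Y)<20)&(Z>116)&(Z<138)&(X<44)&(X>-46);f=k&(abs(Y-np.percentile(Y[k],60))<3);s=np.polyfit(X[f],Y[f],1);print('face',s,'X',X[f].min(),X[f].max(),f.sum())
k=(abs(Y)<9)&(Z>176)&(Z<190);print('tab top',np.histogram(Z[k],range(176,191,2))[0]);s=get_state();print(s['contact_force'],s['moment'],s['grasp_force'])
E
```

```text
time_s: 12.2
tool_pos: [0.5561, -0.2493, 0.1541]
tcp_rot: [3.104, 0.481, 0.0]
contact_force: [0.8, 0.3, -2.3]
grip_width: 0.191
grasp_force: 30.0
shoulder top z (want 141) [131.90443756 142.04221664 144.29728158]
face [-2.56561431e-03  9.10061716e+00] X -41.97380704273041 41.258270335263404 206
tab top [ 3  6  4  2 14  8  2]
[ 0.19902169  0.20085462 -1.43404473] [ 0.01868039  0.04544521 -0.03235775] 29.99549299478531
```

View pics/c3.png

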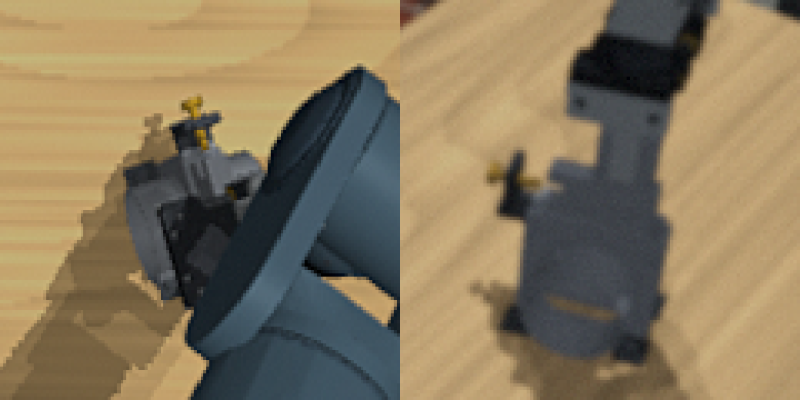

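The blade is upright in the slot, and the screw tip at about (540,183) in the right panel points into the notch. The estimated height error is under 1 mm and there is no contact load. Handing in.

```bash
python3 -c "
from plant import *
print(close_job())"
```

```text
the job is handed in; nothing more can be done
None
```

The job is handed in at about 12 s: the larger blade is upright in the damper slot, still gripped at 30 N, with the screw tip pointing into the notch (under 1 mm off level by measurement) and no sign of load on the damper; the judge's result was not shown.

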